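# Fasten the battery-box lid with its quarter-turn screw

## Task

Take the screwdriver out of the wooden tool block and use it to lock the lid of the battery box: seat the blade in the slot of the spring-loaded quarter-turn screw, push the screw in all the way but gently (about 15 N, never more than 25 N) and, keeping it pushed in, turn it clockwise as far as it goes without forcing it, so that it stays locked when you let up. Then put the screwdriver back upright, all the way down in its hole in the tool block. Turn the screw with the screwdriver only, and leave the pocket scale, the roll of tape, the jar and the tile where they are.

Things in the scene. Friction and masses are not known exactly. Their poses are not given: they have to be found in the camera images.
- driver_handle (a point): Centre of the screwdriver's handle, half-way up: a black block with rounded edges, 32 mm (its x) by 22 mm (its y) by 68 mm high (its z points from tip to handle). The steel blade below is 12 mm wide along the same x and 2.4 mm thick; tip 96 mm below this point, 62 mm below the handle's underside; shank 8 mm. About 90 g. Starts upright in the tool block, handle resting on its top.
- driver_tip (a point): end of the screwdriver's blade, on its axis; same axes as driver_handle
- screw_slot (a point): Drawing position of the centre of the top of the screw's steel head at rest (fixed to the box, z up, x along the slot as it starts), 60.5 mm above the table. Its axis and x are true, but the real head stands up to 10 mm higher or lower (adjustable socket): feel for it. Head 26 mm across; straight slot right across it, 4 mm wide (6 mm at its chamfered mouth), 4 mm deep; 0.15 rad of blade play.
- screw_turn (a joint): Screw's turn, clockwise seen from above, rad: 0 at start, 1.35 = hard stop. It turns past 0.1 only while pushed in about 4 mm or more against its spring (4.5 N at first, 11.7 N at 4 mm, 13.5 N at 5 mm, where it bottoms hard). Let up before 1.2 it springs back to 0; let up later it rises into a notch and stays locked near 1.2. A light spring (to 0.03 N m) resists turning.
- tool_block: Fixed wooden block, 75 (x) x 110 (y) x 70 mm high; origin at the centre of its underside. The screwdriver's hole is the 18 mm vertical through hole in its middle; two empty 8 mm holes lie 36 mm to either side along y.
- screwdriver: the screwdriver as a whole, origin at the blade's tip, z up to the handle
- battery_box: Grey battery box, 110 (x) x 150 (y) mm, lid top 40 mm high, bolted down; origin at the centre of its underside. The screw stands at x 0, y -30 mm of it; the slot starts turned 0.70 rad anticlockwise from the box's x. A plastic collar, 38 mm across, 29 mm inside and 18 mm high, surrounds the screw on the lid.
- scale: bystander: pocket scale 128 x 95 x 17 mm, origin at underside
- tape: bystander: roll of masking tape, 100 mm across, 25 mm high, origin at underside
- jar: bystander: lidded pigment jar, 59 mm across, 111 mm high, origin at underside
- tile: bystander: glazed tile used as a palette, 80 x 106 x 6 mm, origin at underside

How it is judged:
On the way, in this order (a step that is already met when the one before it is completed fails the run):
1. the screwdriver is lifted out of the block (z of driver_tip in the frame of tool_block above 0.075 m), for 0.1 s.
2. the screw is being turned by the seated screwdriver (value of joint screw_turn between 0.35 and 1 rad and contact force between screwdriver and battery_box above 3 N), for 0.05 s.
3. the screw has been let up and stays locked, the screwdriver off it (value of joint screw_turn above 1 rad and contact force between screwdriver and battery_box below 0.1 N), for 0.2 s.
At the end, for the whole second after the job is handed in: The screw is locked (stays turned more than 1.0 rad by itself), and the screwdriver stands at rest in its hole in the tool block: tip within 9 mm of the hole's axis, handle within 3 mm of resting on the block, upright within 0.1 rad (value of joint screw_turn above 1 rad and horizontal distance between driver_tip and tool_block below 0.009 m and z of driver_tip in the frame of tool_block below 0.011 m and angle between driver_handle's own z axis and vertical below 0.1 rad and linear speed of screwdriver below 0.02 m/s); the robot touches nothing.
It fails at once if the screwdriver presses the screw or the battery box with more than 25 N (contact force between screwdriver and battery_box above 25 N).
It fails at once if the robot itself touches the battery box or its screw with more than 1 N (contact force between any of the fingers, the arm and battery_box above 1 N).
It fails at once if a bystander is moved by more than 15 mm (distance of any of scale, tape, jar, tile from where it was at the start of the episode above 0.015 m).
It also fails if it takes over 67 s, if anything falls off the work surface, if the arm or the gripper's body presses on something with over 40 N, if the wrist force passes 120 N, or if a joint passes its speed limit or range.

## Robot

A 7-joint arm with a two-finger parallel gripper is mounted at the origin on the work surface; the furniture and walls round the work are solid. World frame = base frame: x ahead of the robot, y to its left, z up, the work surface at z = 0. Lengths are in m, angles in rad, forces in N, time in s.
With the tool pointing down it reaches from about 0.4 to 0.875 m from the base axis. Payload 6.5 kg.
Tool frame: the origin (TCP) lies on the centre line of the jaws, within the pads' length; the fingertips stand 11 mm ahead of it and the grasp point (between the pads) lies 8 mm behind it; z points along the fingers, y is the line along which they close (so a half turn about z gives the same grasp; the last joint's range is limited). The gripper opens to 88 mm and grips with 3 to 60 N. Pads are 18 mm wide; open, the fingers measure 123 mm over their backs; the gripper's body (75 mm by 187 mm) begins 45 mm behind the grasp point.
Start: joints at [-1.262, 0.536, -0.004, 1.538, 0.003, 1.067, -0.071], TCP at [0.238, 0.605, 0.25] pointing down, gripper open.
Joint ranges: [-2.7, 2.7], [-0.37, 2.16], [-1.27, 1.26], [0.24, 2.4], [-1.31, 4.45], [0.19, 1.91], [-2.76, 2.76]. Speed limits (rad/s): [2.39, 2.39, 3.14, 3.14, 3.14, 3.14, 3.14].

## Interface

Orientations are given as a 3x3 rotation matrix whose columns are the frame's x, y, z axes.
In Python, from bench import ctrl, viewer, hand_in gives the robot as it stands.
- The arm moves only by the tool step_arm, never from a script. Its argument "commands" is a list that holds one entry, the list of rows, each a list of 6 numbers: the shift along the tool's x, y, z in mm, then the turn, a rotation vector about the tool's x, y, z in rad. In form: [[[tx, ty, tz, wx, wy, wz], ...]]. A call has exactly 8 rows; each row is the pose to reach, as a shift and turn from the pose commanded when the call began, along the tool's axes at that moment; what a row does not reach only later rows make up. A row lasts 1/12 s, in which the tool goes at most 41.7 mm and 7.16 degrees, less where a joint would pass 70% of its speed; a pose out of reach is approached as far as the arm can. A call with a gripper value outside its range is refused whole. "hand" is the opening, from -1 (shut) to 1 (fully open), set as the call begins (left out, the last holds). The fingers move at their own pace and stop on an object; "squeeze" is the grip in N (left out, the last holds). Time passes only in rows, so rows that repeat a pose let the fingers close, or fill a call up. It gives the time, the measured TCP pose, the force, the opening and the grip force at its end, in the units of the state.
- ctrl.state(): the state, without advancing time (a new reading comes with each control period).
- viewer.capture(name): name is "scene" or "side" or "wrist"; returns the picture (480x640x3 uint8, red, green, blue); there is no depth.
- viewer.camera_model(name): a dict with "mtx" (3x3 intrinsics, pixels), "pose" (4x4, takes a point from camera to world coordinates); the wrist camera has in their place "tool_from_camera" (4x4, takes a point from camera to tool coordinates, whose origin is the TCP and whose axes are the flange's). Camera axes: x right, y down, z forward; pixel columns grow to the right and rows downward; lengths in m; the calibration is good to about 2 mm. A picture is of the moment at which its call begins: read the wrist's pose just before it. camera_model takes no time and is no camera call.
- hand_in(): hands the job in; it is judged then, once.
The state is a dict: "clock": time; "joint_positions": joint angles; "qvel": joint speeds; "tau": joint torques, N m; "eef_pos": TCP position; "eef_rot": TCP orientation; "contact_force": force on the tool from outside, world axes, zero at the start; "torque": the same for the moment, N m; "grip_width": finger opening in m; "finger_force": force on a finger pad.
Only numpy, scipy, OpenCV 4.12 (cv2) and the standard library are available. Lean on these libraries where they do the work, as an engineer would, in place of code of your own. Each camera call takes 0.05 s, during which the arm holds its last target. There are 200 camera calls.

## Working session

There is one attempt and no reset: what is moved stays moved. The work goes in short steps, Python scripts to look and compute and a tool call to move; the robot and the scene stay as the last step left them, time stands still between calls to the robot, and variables do not carry over. Pictures are saved under pics/ and viewed, at most 10 in all, crops included, and the job is handed in when it is done.

Besides the shell and the picture viewer there is one more tool, called by a JSON object that holds its "op" and its "data", one argument or row to a line. step_arm: Moves the arm, as the interface text tells. Its arguments: {"type":"object","properties":{"commands":{"type":"array","items":{"type":"array","items":{"type":"array","items":{"type":"number"}}}},"hand":{"type":"number"},"squeeze":{"type":"number"}},"required":["commands"]}

```bash
mkdir -p pics
cat > h.py <<'E'
import numpy as np, cv2
from bench import ctrl, viewer, hand_in
def snap(n,f):
    s=ctrl.state(); im=viewer.capture(n); cv2.imwrite('pics/'+f,im[:,:,::-1]); return s,im
def cam(n,s=None):
    m=viewer.camera_model(n); K=np.array(m['mtx'])
    if 'pose' in m: return K,np.array(m['pose'])
    T=np.eye(4);T[:3,:3]=s['eef_rot'];T[:3,3]=s['eef_pos'];return K,T@np.array(m['tool_from_camera'])
def ray(K,P,u,v,z):
    d=P[:3,:3]@np.linalg.solve(K,[u,v,1.]);o=P[:3,3];return o+d*(z-o[2])/d[2]
E
python3 - <<'E'
from h import *
s,a=snap('scene','a.png');_,b=snap('side','b.png')
print(s['clock'],s['eef_pos'],np.round(s['eef_rot'],3),s['grip_width'])
for n in('scene','side'):K,P=cam(n);print(K,np.round(P,3))
K,P=cam('wrist',s);print(np.round(P,3)); print(np.round(viewer.camera_model('wrist')['tool_from_camera'],3))
E
```

```text
0.0 [0.23774625 0.60432598 0.2488306 ] [[-0.931  0.366 -0.001]
 [ 0.366  0.931 -0.002]
 [-0.    -0.002 -1.   ]] 0.08783539692788678
[[553.64863484   0.         320.66723004]
 [  0.         553.64863484 237.53009953]
 [  0.           0.           1.        ]] [[ 0.437 -0.495  0.751 -0.643]
 [-0.899 -0.221  0.378 -0.598]
 [-0.021 -0.84  -0.542  0.954]
 [ 0.     0.     0.     1.   ]]
[[592.35379719   0.         316.22273274]
 [  0.         592.35379719 247.29070254]
 [  0.           0.           1.        ]] [[-0.992 -0.071  0.102  0.365]
 [-0.124  0.605 -0.787  1.214]
 [-0.006 -0.793 -0.609  1.055]
 [ 0.     0.     0.     1.   ]]
[[ 0.366  0.891  0.269  0.169]
 [ 0.931 -0.35  -0.108  0.632]
 [-0.002  0.29  -0.957  0.384]
 [ 0.     0.     0.     1.   ]]
[[ 0.    -0.957 -0.29   0.074]
 [ 1.     0.    -0.     0.   ]
 [ 0.    -0.29   0.957 -0.135]
 [ 0.     0.     0.     1.   ]]
```

View pics/a.png

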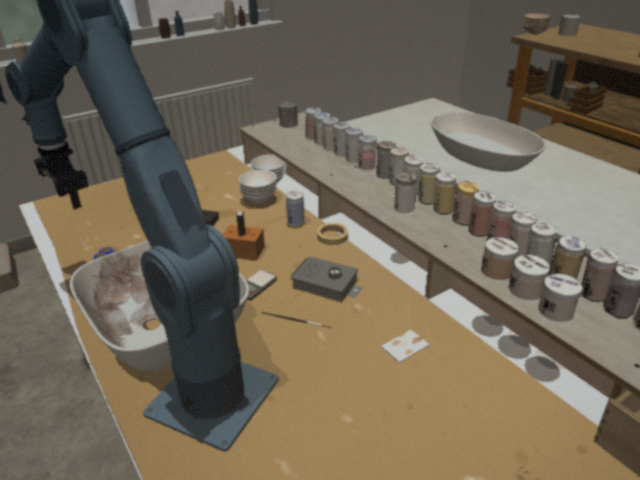

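View pics/b.png

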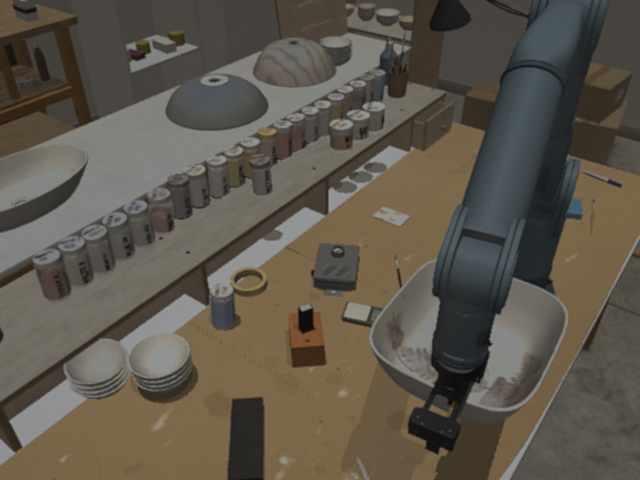

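The scene view shows the block with the handle at about (241,222) and the box's screw at (335,271). In the side view the handle is at (306,318), the block top at (306,327) and the screw at (337,252). The jar, tape and scale stand close to the block.

```bash
python3 - <<'E'
from h import *
def tri(p,q):
    A=[];b=[]
    for n,(u,v) in(('scene',p),('side',q)):
        K,P=cam(n);d=P[:3,:3]@np.linalg.solve(K,[u,v,1.]);d/=np.linalg.norm(d);M=np.eye(3)-np.outer(d,d);A.append(M);b.append(M@P[:3,3])
    return np.linalg.lstsq(np.vstack(A),np.hstack(b),rcond=None)[0]
print('handle',tri((241,222),(306,318)));print('screw',tri((335,271),(337,252)));print('jar',tri((295,195),(222,290)))
print('tape',tri((332,233),(249,280)))
K,P=cam('side')
for n,u,v,z in [('blk',289,325,.07),('blk',321,318,.07),('blk',325,344,.07),('blk',291,348,.07),('scale',360,315,.017),('bowl',375,340,.12),('box',320,248,.04),('box',357,245,.04),('box',356,278,.04),('box',315,279,.04),('bowls',160,345,.08)]:print(n,ray(K,P,u,v,z).round(3))
E
python3 - <<'E'
import cv2
a=cv2.imread('pics/a.png')[160:320,190:390];b=cv2.imread('pics/b.png')[220:380,200:400]
cv2.imwrite('pics/c.png',cv2.resize(cv2.hconcat([a,b]),(800,320),interpolation=2))
E
```

```text
handle [0.51573651 0.24934923 0.10351209]
screw [ 0.4758479  -0.07640754  0.04683452]
jar [0.72933499 0.18025818 0.10475831]
tape [0.70063647 0.03556983 0.01474297]
blk [0.556 0.244 0.07 ]
blk [0.485 0.212 0.07 ]
blk [0.466 0.294 0.07 ]
blk [0.54  0.315 0.07 ]
scale [0.396 0.136 0.017]
bowl [0.356 0.316 0.12 ]
box [ 0.524 -0.096  0.04 ]
box [ 0.422 -0.121  0.04 ]
box [0.415 0.022 0.04 ]
box [0.522 0.039 0.04 ]
bowls [0.83 0.35 0.08]
```

View pics/c.png

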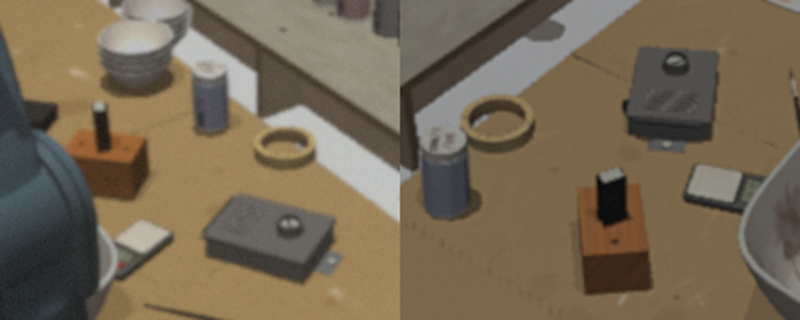

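{"op": "step_arm", "data": {
  "commands": [
    [[-39, -23, -3, 0, 0, 0.12], [-78, -46, -6, 0, 0, 0.24], [-117, -69, -9, 0, 0, 0.36], [-154, -91, -12, 0, 0, 0.48], [-190, -112, -15, 0, 0, 0.6], [-225, -133, -18, 0, 0, 0.72], [-260, -154, -20, 0, 0, 0.84], [-295, -174, -20, 0, 0, 0.96]]
  ]
}}

```text
clock: 0.77
eef_pos: [0.4435, 0.3408, 0.2699]
eef_rot: [[-0.228, 0.974, 0.0], [0.974, 0.228, 0.0], [0.0, 0.0, -1.0]]
contact_force: [0.9, 0.9, 0.3]
grip_width: 0.088
finger_force: 0.0
```

{"op": "step_arm", "data": {
  "commands": [
    [[-24, 11, 0, 0, 0, 0.12], [-48, 22, 0, 0, 0, 0.24], [-70, 33, 0, 0, 0, 0.36], [-90, 42, 0, 0, 0, 0.48], [-97, 45, 0, 0, 0, 0.6], [-97, 45, 0, 0, 0, 0.72], [-97, 45, 0, 0, 0, 0.84], [-97, 45, 0, 0, 0, 0.96]]
  ]
}}

```text
clock: 1.43
eef_pos: [0.509, 0.2585, 0.2693]
eef_rot: [[0.667, 0.745, -0.001], [0.745, -0.667, -0.0], [-0.001, -0.0, -1.0]]
contact_force: [0.0, -0.6, 0.4]
grip_width: 0.0881
finger_force: 0.0
```

{"op": "step_arm", "data": {
  "commands": [
    [[0, 0, 0, 0, 0, 0.12], [0, 0, 0, 0, 0, 0.24], [0, 0, 0, 0, 0, 0.36], [0, 0, 0, 0, 0, 0.4], [0, 0, 0, 0, 0, 0.4], [0, 0, 0, 0, 0, 0.4], [0, 0, 0, 0, 0, 0.4], [0, 0, 0, 0, 0, 0.4]]
  ]
}}

```text
clock: 2.1
eef_pos: [0.5091, 0.2588, 0.2696]
eef_rot: [[0.901, 0.433, -0.0], [0.433, -0.901, 0.0], [-0.0, -0.0, -1.0]]
contact_force: [0.5, -0.0, 1.1]
grip_width: 0.088
finger_force: 0.0
```

Run:
```python
from h import *
s,a=snap('wrist','d.png');print(s['clock'],s['eef_pos'],np.round(s['eef_rot'],3),s['joint_positions'])
K,P=cam('wrist',s);print(K,P.round(3))
```

```text
2.1 [0.5090546  0.25884474 0.26956269] [[ 0.901  0.433 -0.   ]
 [ 0.433 -0.901  0.   ]
 [-0.    -0.    -1.   ]] [-1.00998358  0.42929798  0.61355171  1.75988503 -0.28148008  1.04133751
 -1.41830397]
[[427.83866821   0.         314.09989285]
 [  0.         427.83866821 242.63123432]
 [  0.           0.           1.        ]] [[ 0.433 -0.863 -0.261  0.577]
 [-0.901 -0.414 -0.126  0.292]
 [ 0.     0.29  -0.957  0.405]
 [ 0.     0.     0.     1.   ]]
```

View pics/d.png

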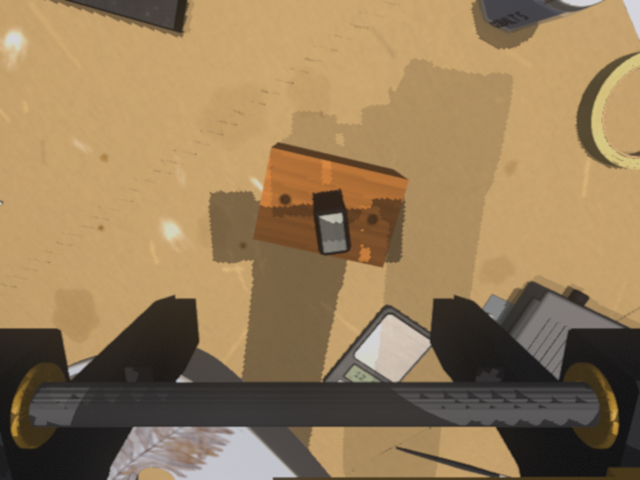

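The wrist view shows the handle top quad at about (317,214)-(344,210)-(350,251)-(321,254). The block top corners are (275,144), (407,180), (384,266) and (255,238), and the 8 mm holes are at (285,199) and (372,219).

```bash
cat > m.py <<'E'
from h import *
E
python3 - <<'E'
from h import *
s=ctrl.state();K,P=cam('wrist',s)
im=cv2.imread('pics/d.png')
h=[ray(K,P,u,v,.138)[:2] for u,v in[(317,214),(344,210),(350,251),(321,254)]]
b=[ray(K,P,u,v,.07)[:2] for u,v in[(275,144),(407,180),(384,266),(255,238)]]
o=[ray(K,P,u,v,.07)[:2] for u,v in[(285,199),(372,219)]]
yw=lambda d:np.degrees(np.arctan2(d[1],d[0]))
print('handle',np.mean(h,0),[np.linalg.norm(h[i]-h[i-1]).round(4) for i in range(4)],yw(h[0]-h[3]),yw(h[1]-h[2]),'y',yw(h[0]-h[1]),yw(h[3]-h[2]))
print('block',np.mean(b,0),[np.linalg.norm(b[i]-b[i-1]).round(4) for i in range(4)],yw(b[0]-b[3]),yw(b[1]-b[2]),'y',yw(b[0]-b[1]),yw(b[3]-b[2]))
print('holes',np.mean(o,0),np.linalg.norm(o[0]-o[1]),yw(o[0]-o[1]))
# refine handle top: grey face
hsv=cv2.cvtColor(im,cv2.COLOR_BGR2HSV)
roi=np.zeros(im.shape[:2],np.uint8);roi[185:265,305:360]=1
m=((hsv[...,1]<90)&(roi>0)).astype(np.uint8)
c=max(cv2.findContours(m,0,2)[0],key=cv2.contourArea);print(cv2.contourArea(c),cv2.boxPoints(cv2.minAreaRect(c)))
E
```

```text
handle [0.51581616 0.24834656] [np.float64(0.0271), np.float64(0.0174), np.float64(0.0278), np.float64(0.0191)] 31.335055495115768 34.9351437555761 y 124.27432102578535 121.86581120203032
block [0.51714337 0.24790787] [np.float64(0.0771), np.float64(0.1063), np.float64(0.0731), np.float64(0.1091)] 11.916043042134413 14.09579079681088 y 100.62942823661785 102.79397497592306
holes [0.51614752 0.24905009] 0.07157108125778605 102.47057680251606
1155.5 [[314.2695  210.39961]
 [344.36618 206.47395]
 [350.12643 250.63567]
 [320.02975 254.56133]]
```

{"op": "step_arm", "data": {
  "commands": [
    [[2, 12, 20, 0, 0, -0.1], [2, 12, 50, 0, 0, -0.127], [2, 12, 80, 0, 0, -0.127], [2, 12, 110, 0, 0, -0.127], [2, 12, 135, 0, 0, -0.127], [2, 12, 155, 0, 0, -0.127], [2, 12, 164, 0, 0, -0.127], [2, 12, 164, 0, 0, -0.127]]
  ]
}}

```text
clock: 2.82
eef_pos: [0.5149, 0.2483, 0.1038]
eef_rot: [[0.84, 0.543, -0.003], [0.543, -0.84, -0.002], [-0.004, -0.0, -1.0]]
contact_force: [0.2, 0.4, -0.0]
grip_width: 0.0881
finger_force: 0.0
```

{"op": "step_arm", "data": {
  "commands": [
    [[0, 0, 0, 0, 0, 0], [0, 0, 0, 0, 0, 0], [0, 0, 0, 0, 0, 0], [0, 0, 0, 0, 0, 0], [0, 0, 0, 0, 0, 0], [0, 0, 0, 0, 0, 0], [0, 0, 0, 0, 0, 0], [0, 0, 0, 0, 0, 0]]
  ],
  "hand": -1,
  "squeeze": 40
}}

```text
clock: 3.48
eef_pos: [0.5161, 0.2489, 0.1057]
eef_rot: [[0.84, 0.543, 0.0], [0.543, -0.84, 0.0], [0.0, 0.0, -1.0]]
contact_force: [-0.7, 0.1, -0.3]
grip_width: 0.0369
finger_force: 0.0
```

{"op": "step_arm", "data": {
  "commands": [
    [[0, 0, 0, 0, 0, 0], [0, 0, 0, 0, 0, 0], [0, 0, 0, 0, 0, 0], [0, 0, 0, 0, 0, 0], [0, 0, 0, 0, 0, 0], [0, 0, 0, 0, 0, 0], [0, 0, 0, 0, 0, 0], [0, 0, 0, 0, 0, 0]]
  ]
}}

```text
clock: 4.15
eef_pos: [0.5161, 0.2489, 0.1056]
eef_rot: [[0.84, 0.543, -0.0], [0.543, -0.84, -0.0], [-0.0, 0.0, -1.0]]
contact_force: [0.1, 0.4, -1.2]
grip_width: 0.0217
finger_force: 40.0
```

{"op": "step_arm", "data": {
  "commands": [
    [[0, 0, -5, 0, 0, 0], [0, 0, -20, 0, 0, 0], [0, 0, -40, 0, 0, 0], [0, 0, -65, 0, 0, 0], [0, 0, -90, 0, 0, 0], [0, 0, -110, 0, 0, 0], [0, 0, -125, 0, 0, 0], [0, 0, -130, 0, 0, 0]]
  ]
}}

```text
clock: 4.82
eef_pos: [0.5172, 0.2492, 0.2383]
eef_rot: [[0.84, 0.543, 0.003], [0.543, -0.84, 0.002], [0.004, -0.0, -1.0]]
contact_force: [1.1, 0.1, 0.1]
grip_width: 0.0217
finger_force: 40.0
```

{"op": "step_arm", "data": {
  "commands": [
    [[-15, 15, 0, 0, 0, 0], [-40, 40, 0, 0, 0, 0], [-67, 67, 0, 0, 0, 0], [-94, 94, 0, 0, 0, 0], [-121, 121, 0, 0, 0, 0], [-148, 148, 0, 0, 0, 0], [-175, 175, 0, 0, 0, 0], [-200, 200, 0, 0, 0, 0]]
  ]
}}

```text
clock: 5.48
eef_pos: [0.4554, -0.0297, 0.2353]
eef_rot: [[0.84, 0.542, -0.001], [0.542, -0.84, 0.0], [-0.0, -0.0, -1.0]]
contact_force: [0.6, 0.8, 0.2]
grip_width: 0.0214
finger_force: 40.0
```

{"op": "step_arm", "data": {
  "commands": [
    [[-20, 20, 0, 0, 0, -0.1], [-40, 40, 0, 0, 0, -0.2], [-57, 57, 0, 0, 0, -0.3], [-66, 67, 0, 0, 0, -0.3], [-68, 69, 0, 0, 0, -0.3], [-68, 69, 0, 0, 0, -0.3], [-68, 69, 0, 0, 0, -0.3], [-68, 69, 0, 0, 0, -0.3]]
  ]
}}

```text
clock: 6.15
eef_pos: [0.4373, -0.1211, 0.2354]
eef_rot: [[0.641, 0.768, -0.0], [0.768, -0.641, 0.0], [-0.0, -0.001, -1.0]]
contact_force: [-0.1, -0.7, -0.2]
grip_width: 0.0216
finger_force: 40.0
```

Run:
```python
from h import *
s,a=snap('wrist','e.png');print(s['clock'],s['eef_pos'],np.round(s['eef_rot'],3),s['joint_positions'],s['contact_force'],s['torque'])
np.savez('e.npz',p=s['eef_pos'],R=s['eef_rot'])
```

```text
6.15 [ 0.43728593 -0.12114803  0.23537702] [[ 0.641  0.768 -0.   ]
 [ 0.768 -0.641  0.   ]
 [-0.    -0.001 -1.   ]] [-0.39992749  0.25457711  0.66871358  2.07983008 -0.20576686  0.87137256
 -0.30867484] [-0.11597485 -0.67689433 -0.24602218] [-0.01099005  0.147847    0.02657965]
```

View pics/e.png

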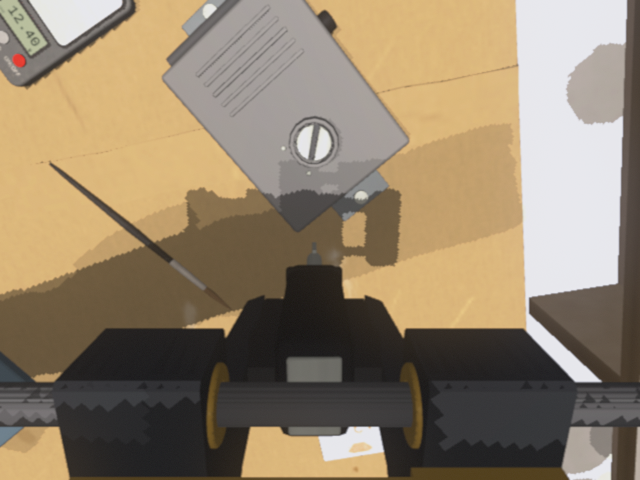

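The wrist view shows the screw head at about (314,142), with its slot tilted a few degrees from the image vertical. The blade tip is at (314,247).

Run:
```python
from h import *
d=np.load('e.npz');s={'eef_pos':d['p'],'eef_rot':d['R']};K,P=cam('wrist',s)
im=cv2.imread('pics/e.png');g=cv2.cvtColor(im,cv2.COLOR_BGR2GRAY)
x0,y0=280,108;c=g[y0:178,x0:350]
big=cv2.resize(c,None,fx=8,fy=8,interpolation=2)
tb=cv2.resize(g[225:275,285:345],None,fx=8,fy=8,interpolation=2)
out=np.zeros((560,1040),np.uint8);out[:560,:560]=big;out[:400,560:]=tb
cv2.imwrite('pics/f.png',cv2.resize(out,(800,431)))
m=(c>165).astype(np.uint8);cs=[k for k in cv2.findContours(m,0,1)[0] if cv2.contourArea(k)>60]
pts=np.vstack(cs);hull=cv2.convexHull(pts)
(ex,ey),ax,an=cv2.fitEllipse(hull);print('head',ex+x0,ey+y0,ax,[cv2.contourArea(k) for k in cs])
hm=np.zeros_like(c);cv2.circle(hm,(int(round(ex)),int(round(ey))),int(min(ax)/2)-3,1,-1)
w=np.where(hm>0,np.clip(150-c.astype(float),0,None),0);yy,xx=np.nonzero(w);ww=w[yy,xx]
cx,cy=np.average(xx,weights=ww),np.average(yy,weights=ww);C=np.cov(np.c_[xx,yy].T,aweights=ww);e,V=np.linalg.eigh(C);v=V[:,1];print('slot',cx+x0,cy+y0,v,e)
for z in(.0505,.0605,.0705):
    o=ray(K,P,ex+x0,ey+y0,z);q=[ray(K,P,cx+x0+k*12*v[0],cy+y0+k*12*v[1],z) for k in(-1,1)];D=q[0]-q[1]
    print(z,o,ray(K,P,cx+x0,cy+y0,z),np.degrees(np.arctan2(D[1],D[0])), 'diam',ax[0]/K[0,0]*np.linalg.norm(o-P[:3,3]))
# box edges
e=[ray(K,P,u,v,.04)[:2] for u,v in[(163,77),(299,231),(408,141)]]
yw=lambda a:np.degrees(np.arctan2(a[1],a[0]))
print('box long',np.linalg.norm(e[0]-e[1]),yw(e[0]-e[1])-90,'short',np.linalg.norm(e[2]-e[1]),yw(e[2]-e[1]))
T=np.linalg.inv(P)@np.r_[d['p']+d['R']@[0,0,.0976],1];p=K@T[:3];print('tip pred',p[:2]/p[2], 'camtip',T[:3])
```

```text
head 313.3731880187988 142.51262664794922 (34.349002838134766, 35.10467529296875) [326.0, 327.0]
slot 313.3593043478261 142.94034782608696 [-0.17204764  0.98508863] [ 2.32730548 65.27066004]
0.0505 [ 0.47225463 -0.07885669  0.0505    ] [ 0.4720514  -0.07908426  0.0505    ] 39.993542022402906 diam 0.025768552502385213
0.0605 [ 0.47268243 -0.07837536  0.0605    ] [ 0.47248555 -0.07859582  0.0605    ] 39.993542022402785 diam 0.024964040148826857
0.0705 [ 0.47311023 -0.07789403  0.0705    ] [ 0.47291969 -0.07810739  0.0705    ] 39.99354202240281 diam 0.024159527795268497
box long 0.1508677185405401 0.26425422850770985 short 0.10866375519329652 0.47685301725309515
tip pred [313.43963687 250.8257955 ] camtip [-0.00037794  0.00469071  0.24490212]
```

View pics/f.png

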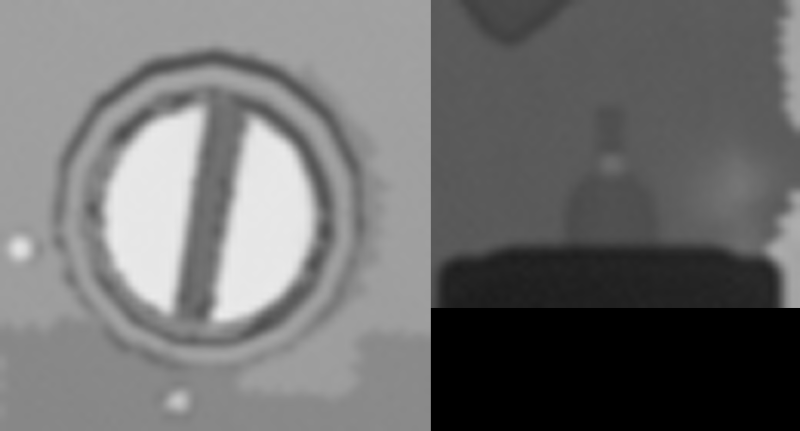

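{"op": "step_arm", "data": {
  "commands": [
    [[10, 0, 0, 0, 0, 0.08], [30, 0, 5, 0, 0, 0.177], [48, -0.5, 20, 0, 0, 0.177], [56, -0.5, 38, 0, 0, 0.177], [56, -0.5, 52, 0, 0, 0.177], [56, -0.5, 60, 0, 0, 0.177], [56, -0.5, 64, 0, 0, 0.177], [56, -0.5, 64, 0, 0, 0.177]]
  ]
}}

```text
clock: 6.87
eef_pos: [0.4721, -0.0791, 0.1711]
eef_rot: [[0.767, 0.642, -0.001], [0.642, -0.767, -0.0], [-0.001, -0.001, -1.0]]
contact_force: [-0.1, -0.8, 0.2]
grip_width: 0.0217
finger_force: 40.0
```

{"op": "step_arm", "data": {
  "commands": [
    [[0, 0, 0.5, 0, 0, 0], [0, 0, 1, 0, 0, 0], [0, 0, 1.5, 0, 0, 0], [0, 0, 2, 0, 0, 0], [0, 0, 2.5, 0, 0, 0], [0, 0, 3, 0, 0, 0], [0, 0, 3.5, 0, 0, 0], [0, 0, 4, 0, 0, 0]]
  ]
}}

```text
clock: 7.53
eef_pos: [0.4726, -0.0792, 0.1676]
eef_rot: [[0.767, 0.642, 0.0], [0.642, -0.767, 0.0], [0.0, 0.0, -1.0]]
contact_force: [-0.5, 0.1, -1.4]
grip_width: 0.0216
finger_force: 40.0
```

{"op": "step_arm", "data": {
  "commands": [
    [[1, -1, 0.5, 0, 0, 0], [1, -1, 1, 0, 0, 0], [1, -1, 1.5, 0, 0, 0], [1, -1, 2, 0, 0, 0], [1, -1, 2.5, 0, 0, 0], [1, -1, 3, 0, 0, 0], [1, -1, 3.5, 0, 0, 0], [1, -1, 4, 0, 0, 0]]
  ]
}}

```text
clock: 8.2
eef_pos: [0.4727, -0.0779, 0.1636]
eef_rot: [[0.767, 0.642, 0.0], [0.642, -0.767, -0.0], [-0.0, 0.0, -1.0]]
contact_force: [-0.4, -0.1, -0.2]
grip_width: 0.0212
finger_force: 40.0
```

Run:
```python
from h import *
s,a=snap('wrist','g.png');print(s['clock'],s['eef_pos'],s['contact_force'])
cv2.imwrite('pics/g2.png',cv2.resize(a[160:280,250:380,::-1],(780,720))[:590])
```

```text
8.2 [ 0.47274345 -0.07785481  0.16356764] [-0.39874802 -0.07114039 -0.16395018]
```

View pics/g2.png

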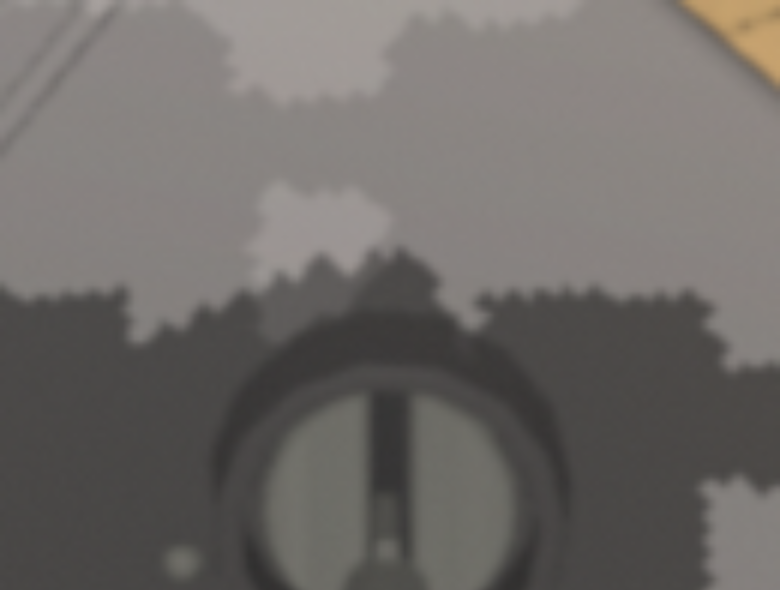

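The blade (crop x about 386) lies over the slot (crop x 368-412), aligned to within half a millimetre. Next I go down to feel for the head.

{"op": "step_arm", "data": {
  "commands": [
    [[0, 0.3, 0.5, 0, 0, 0], [0, 0.3, 1, 0, 0, 0], [0, 0.3, 1.5, 0, 0, 0], [0, 0.3, 2, 0, 0, 0], [0, 0.3, 2.5, 0, 0, 0], [0, 0.3, 3, 0, 0, 0], [0, 0.3, 3.5, 0, 0, 0], [0, 0.3, 4, 0, 0, 0]]
  ]
}}

```text
clock: 8.92
eef_pos: [0.4729, -0.078, 0.1596]
eef_rot: [[0.767, 0.642, 0.0], [0.642, -0.767, 0.0], [0.0, 0.0, -1.0]]
contact_force: [0.5, -0.6, -0.3]
grip_width: 0.0217
finger_force: 40.0
```

{"op": "step_arm", "data": {
  "commands": [
    [[0, 0, 0.5, 0, 0, 0], [0, 0, 1, 0, 0, 0], [0, 0, 1.5, 0, 0, 0], [0, 0, 2, 0, 0, 0], [0, 0, 2.5, 0, 0, 0], [0, 0, 3, 0, 0, 0], [0, 0, 3.5, 0, 0, 0], [0, 0, 3.5, 0, 0, 0]]
  ]
}}

```text
clock: 9.58
eef_pos: [0.4729, -0.078, 0.156]
eef_rot: [[0.767, 0.642, -0.0], [0.642, -0.767, 0.0], [-0.0, -0.0, -1.0]]
contact_force: [-0.4, 0.6, -1.1]
grip_width: 0.0217
finger_force: 40.0
```

{"op": "step_arm", "data": {
  "commands": [
    [[0, 0, 0.5, 0, 0, 0], [0, 0, 1, 0, 0, 0], [0, 0, 1.5, 0, 0, 0], [0, 0, 2, 0, 0, 0], [0, 0, 2.5, 0, 0, 0], [0, 0, 3, 0, 0, 0], [0, 0, 3.5, 0, 0, 0], [0, 0, 3.5, 0, 0, 0]]
  ]
}}

```text
clock: 10.25
eef_pos: [0.4729, -0.078, 0.1525]
eef_rot: [[0.767, 0.642, -0.0], [0.642, -0.767, -0.0], [-0.0, -0.0, -1.0]]
contact_force: [-0.8, 0.0, -0.2]
grip_width: 0.0214
finger_force: 40.0
```

{"op": "step_arm", "data": {
  "commands": [
    [[0, 0, 0.5, 0, 0, 0], [0, 0, 1, 0, 0, 0], [0, 0, 1.5, 0, 0, 0], [0, 0, 2, 0, 0, 0], [0, 0, 2.5, 0, 0, 0], [0, 0, 3, 0, 0, 0], [0, 0, 3.5, 0, 0, 0], [0, 0, 3.5, 0, 0, 0]]
  ]
}}

```text
clock: 10.92
eef_pos: [0.4729, -0.0781, 0.149]
eef_rot: [[0.767, 0.642, -0.0], [0.642, -0.767, -0.0], [-0.0, -0.0, -1.0]]
contact_force: [-1.1, 1.3, -0.1]
grip_width: 0.0215
finger_force: 40.0
```

{"op": "step_arm", "data": {
  "commands": [
    [[0, 0, 0.5, 0, 0, 0], [0, 0, 1, 0, 0, 0], [0, 0, 1.5, 0, 0, 0], [0, 0, 2, 0, 0, 0], [0, 0, 2.5, 0, 0, 0], [0, 0, 3, 0, 0, 0], [0, 0, 3, 0, 0, 0], [0, 0, 3, 0, 0, 0]]
  ]
}}

```text
clock: 11.58
eef_pos: [0.4729, -0.0781, 0.1461]
eef_rot: [[0.767, 0.642, -0.0], [0.642, -0.767, -0.0], [-0.0, -0.0, -1.0]]
contact_force: [-0.5, 0.3, -0.8]
grip_width: 0.0213
finger_force: 40.0
```

{"op": "step_arm", "data": {
  "commands": [
    [[0, 0, 0.5, 0, 0, 0], [0, 0, 1, 0, 0, 0], [0, 0, 1.5, 0, 0, 0], [0, 0, 2, 0, 0, 0], [0, 0, 2.5, 0, 0, 0], [0, 0, 3, 0, 0, 0], [0, 0, 3, 0, 0, 0], [0, 0, 3, 0, 0, 0]]
  ]
}}

```text
clock: 12.25
eef_pos: [0.473, -0.0781, 0.1433]
eef_rot: [[0.767, 0.642, 0.0], [0.642, -0.767, 0.0], [0.0, 0.0, -1.0]]
contact_force: [-0.6, 0.6, 3.8]
grip_width: 0.0219
finger_force: 40.0
```

{"op": "step_arm", "data": {
  "commands": [
    [[0, 0, 0.4, 0, 0, 0], [0, 0, 0.8, 0, 0, 0], [0, 0, 1.2, 0, 0, 0], [0, 0, 1.6, 0, 0, 0], [0, 0, 2, 0, 0, 0], [0, 0, 2.5, 0, 0, 0], [0, 0, 2.5, 0, 0, 0], [0, 0, 2.5, 0, 0, 0]]
  ]
}}

```text
clock: 12.92
eef_pos: [0.4731, -0.0781, 0.1409]
eef_rot: [[0.767, 0.642, 0.0], [0.642, -0.767, 0.0], [0.0, 0.0, -1.0]]
contact_force: [-1.7, 0.8, 8.2]
grip_width: 0.0216
finger_force: 40.0
```

{"op": "step_arm", "data": {
  "commands": [
    [[0, 0, 0.4, 0, 0, 0], [0, 0, 0.8, 0, 0, 0], [0, 0, 1.2, 0, 0, 0], [0, 0, 1.6, 0, 0, 0], [0, 0, 2, 0, 0, 0], [0, 0, 2.4, 0, 0, 0], [0, 0, 2.4, 0, 0, 0], [0, 0, 2.4, 0, 0, 0]]
  ]
}}

```text
clock: 13.58
eef_pos: [0.4732, -0.0781, 0.1388]
eef_rot: [[0.767, 0.642, 0.001], [0.642, -0.767, 0.0], [0.001, -0.0, -1.0]]
contact_force: [-1.6, 1.1, 12.1]
grip_width: 0.0216
finger_force: 40.0
```

{"op": "step_arm", "data": {
  "commands": [
    [[0, 0, 0.1, 0, 0, 0], [0, 0, 0.2, 0, 0, 0], [0, 0, 0.3, 0, 0, 0], [0, 0, 0.4, 0, 0, 0], [0, 0, 0.5, 0, 0, 0], [0, 0, 0.6, 0, 0, 0], [0, 0, 0.7, 0, 0, 0], [0, 0, 0.7, 0, 0, 0]]
  ]
}}

```text
clock: 14.25
eef_pos: [0.4734, -0.0781, 0.1386]
eef_rot: [[0.767, 0.642, 0.001], [0.642, -0.767, 0.001], [0.001, -0.0, -1.0]]
contact_force: [-4.0, 0.9, 18.2]
grip_width: 0.0217
finger_force: 40.0
```

{"op": "step_arm", "data": {
  "commands": [
    [[0, 0, -0.2, 0, 0, 0.03], [0, 0, -0.2, 0, 0, 0.08], [0, 0, -0.2, 0, 0, 0.13], [0, 0, -0.2, 0, 0, 0.19], [0, 0, -0.2, 0, 0, 0.25], [0, 0, -0.2, 0, 0, 0.31], [0, 0, -0.2, 0, 0, 0.36], [0, 0, -0.2, 0, 0, 0.4]]
  ]
}}

```text
clock: 14.92
eef_pos: [0.4736, -0.0785, 0.1386]
eef_rot: [[0.957, 0.29, 0.001], [0.29, -0.957, 0.0], [0.001, 0.0, -1.0]]
contact_force: [-2.9, -0.8, 16.0]
grip_width: 0.0215
finger_force: 40.0
```

```bash
python3 -c "
from h import *
s=ctrl.state();print(s['eef_pos'],s['contact_force'],s['torque'],s['joint_positions'])"
```

```text
[ 0.47357543 -0.07854033  0.13864938] [-2.86569727 -0.76265558 16.04246455] [-0.0809787   1.07359526 -0.01921981] [-0.46545928  0.50338306  0.67813181  2.09529812 -0.4891181   0.7003951
 -0.74163085]
```

{"op": "step_arm", "data": {
  "commands": [
    [[-0.1, 0, 0, 0, 0, 0.05], [-0.2, 0, 0, 0, 0, 0.11], [-0.4, 0, 0, 0, 0, 0.17], [-0.5, 0, 0, 0, 0, 0.23], [-0.5, 0, 0, 0, 0, 0.29], [-0.5, 0, 0, 0, 0, 0.35], [-0.5, 0, 0, 0, 0, 0.41], [-0.5, 0, 0, 0, 0, 0.45]]
  ]
}}

```text
clock: 15.58
eef_pos: [0.4734, -0.0792, 0.1387]
eef_rot: [[0.988, -0.156, 0.002], [-0.156, -0.988, -0.001], [0.002, 0.001, -1.0]]
contact_force: [-2.3, -1.0, 14.8]
grip_width: 0.0218
finger_force: 40.0
```

```bash
python3 -c "
from h import *
s=ctrl.state();print(s['eef_pos'],s['contact_force'],s['torque'],s['joint_positions'])"
```

```text
[ 0.47341503 -0.07917058  0.13869311] [-2.27179491 -0.95707019 14.78750074] [-0.25703292  0.78632332  0.05664694] [-0.54962278  0.54371445  0.79750636  2.1000557  -0.58801044  0.7294586
 -1.09682866]
```

{"op": "step_arm", "data": {
  "commands": [
    [[-0.1, -0.1, 0, 0, 0, 0.05], [-0.2, -0.2, 0, 0, 0, 0.1], [-0.4, -0.3, 0, 0, 0, 0.15], [-0.4, -0.5, 0, 0, 0, 0.2], [-0.4, -0.5, 0, 0, 0, 0.25], [-0.4, -0.5, 0, 0, 0, 0.3], [-0.4, -0.5, 0, 0, 0, 0.35], [-0.4, -0.5, 0, 0, 0, 0.38]]
  ]
}}

```text
clock: 16.25
eef_pos: [0.4733, -0.0792, 0.1387]
eef_rot: [[0.86, -0.511, 0.003], [-0.511, -0.86, -0.002], [0.004, 0.0, -1.0]]
contact_force: [-0.7, -3.0, 12.5]
grip_width: 0.0216
finger_force: 40.0
```

```bash
python3 -c "
from h import *
s=ctrl.state();print(s['eef_pos'],s['contact_force'],s['torque'],s['joint_positions'])"
```

```text
[ 0.4733455  -0.07923928  0.13873774] [-0.68230981 -2.99676238 12.48947644] [-0.64857527  0.61289147 -0.03372708] [-0.61637332  0.58641836  0.89627956  2.10372322 -0.67359585  0.76212429
 -1.39565984]
```

{"op": "step_arm", "data": {
  "commands": [
    [[0, 0, 0.1, 0, 0, 0.02], [0, 0, 0.1, 0, 0, 0.04], [0, 0, 0.1, 0, 0, 0.06], [0, 0, 0.1, 0, 0, 0.08], [0, 0, 0.1, 0, 0, 0.1], [0, 0, 0.1, 0, 0, 0.12], [0, 0, 0.1, 0, 0, 0.14], [0, 0, 0.1, 0, 0, 0.14]]
  ]
}}

```text
clock: 16.92
eef_pos: [0.4732, -0.0795, 0.1387]
eef_rot: [[0.781, -0.625, 0.003], [-0.625, -0.781, -0.002], [0.004, 0.0, -1.0]]
contact_force: [-2.2, -1.3, 14.2]
grip_width: 0.022
finger_force: 40.0
```

```bash
python3 -c "
from h import *
s=ctrl.state();print(s['eef_pos'],s['contact_force'],s['torque'],s['eef_rot'])"
```

```text
[ 0.47324836 -0.07947103  0.13870068] [-2.24376784 -1.31798688 14.2289496 ] [-0.68758158  0.70393497 -0.01038835] [[ 7.80660804e-01 -6.24948711e-01  2.79603937e-03]
 [-6.24943884e-01 -7.80665791e-01 -2.46252375e-03]
 [ 3.72172333e-03  1.75028066e-04 -9.99993059e-01]]
```

{"op": "step_arm", "data": {
  "commands": [
    [[0, 0, 0, 0, 0, 0.02], [0, 0, 0, 0, 0, 0.04], [0, 0, 0, 0, 0, 0.06], [0, 0, 0, 0, 0, 0.08], [0, 0, 0, 0, 0, 0.1], [0, 0, 0, 0, 0, 0.1], [0, 0, 0, 0, 0, 0.1], [0, 0, 0, 0, 0, 0.1]]
  ]
}}

```text
clock: 17.58
eef_pos: [0.4731, -0.0795, 0.1387]
eef_rot: [[0.715, -0.699, 0.003], [-0.699, -0.715, -0.003], [0.004, 0.0, -1.0]]
contact_force: [-2.6, -2.8, 13.8]
grip_width: 0.0216
finger_force: 40.0
```

```bash
python3 -c "
from h import *
s=ctrl.state();R=s['eef_rot'];print(s['eef_pos'],s['contact_force'],s['torque'],np.arctan2(R[1][0],R[0][0]))"
```

```text
[ 0.4731307  -0.07953023  0.13866832] [-2.55808089 -2.7699491  13.79631038] [-0.73123465  0.77165518  0.02623566] -0.7740087317361285
```

{"op": "step_arm", "data": {
  "commands": [
    [[0, 0, 0, 0, 0, 0.02], [0, 0, 0, 0, 0, 0.04], [0, 0, 0, 0, 0, 0.06], [0, 0, 0, 0, 0, 0.07], [0, 0, 0, 0, 0, 0.07], [0, 0, 0, 0, 0, 0.07], [0, 0, 0, 0, 0, 0.07], [0, 0, 0, 0, 0, 0.07]]
  ]
}}

```text
clock: 18.25
eef_pos: [0.4729, -0.0797, 0.1387]
eef_rot: [[0.664, -0.747, 0.002], [-0.747, -0.664, -0.003], [0.003, 0.0, -1.0]]
contact_force: [-0.9, -4.0, 13.9]
grip_width: 0.0215
finger_force: 40.0
```

```bash
python3 -c "
from h import *
s=ctrl.state();R=s['eef_rot'];print(s['eef_pos'],s['contact_force'],s['torque'],np.arctan2(R[1][0],R[0][0]))"
```

```text
[ 0.47288393 -0.07966317  0.13865667] [-0.92627256 -3.98349958 13.93809201] [-0.7910263   0.88733758  0.03483894] -0.8441460743014695
```

{"op": "step_arm", "data": {
  "commands": [
    [[0, 0, -1, 0, 0, 0], [0, 0, -2, 0, 0, 0], [0, 0, -3, 0, 0, 0], [0, 0, -4.5, 0, 0, 0], [0, 0, -6, 0, 0, 0], [0, 0, -10, 0, 0, 0], [0, 0, -15, 0, 0, 0], [0, 0, -20, 0, 0, 0]]
  ]
}}

```text
clock: 18.92
eef_pos: [0.4721, -0.077, 0.1578]
eef_rot: [[0.665, -0.747, -0.0], [-0.747, -0.665, 0.001], [-0.001, -0.0, -1.0]]
contact_force: [0.5, -0.5, 0.2]
grip_width: 0.0213
finger_force: 40.0
```

{"op": "step_arm", "data": {
  "commands": [
    [[0, 0, -15, 0, 0, 0], [-10, 0, -30, 0, 0, 0], [-30, 0, -45, 0, 0, 0], [-50, 0, -60, 0, 0, 0], [-60, 0, -70, 0, 0, 0], [-60, 0, -76, 0, 0, 0], [-60, 0, -76, 0, 0, 0], [-60, 0, -76, 0, 0, 0]]
  ]
}}

```text
clock: 19.58
eef_pos: [0.433, -0.0328, 0.2339]
eef_rot: [[0.666, -0.746, 0.001], [-0.746, -0.666, 0.001], [0.0, -0.002, -1.0]]
contact_force: [-0.3, 0.1, -0.5]
grip_width: 0.0218
finger_force: 40.0
```

Run:
```python
from h import *
s,a=snap('wrist','k.png');print(s['clock'],s['eef_pos'],np.round(s['eef_rot'],3),s['contact_force'],s['joint_positions'])
```

```text
19.5833 [ 0.43295475 -0.03275543  0.23389885] [[ 0.666 -0.746  0.001]
 [-0.746 -0.666  0.001]
 [ 0.    -0.002 -1.   ]] [-0.25646088  0.11773525 -0.50048041] [-1.01121777  0.38783645  1.21920213  2.14044165 -0.46575468  0.91512892
 -1.93404963]
```

View pics/k.png

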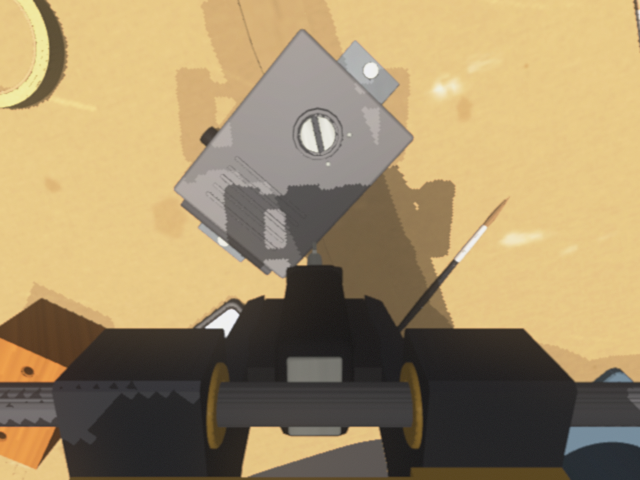

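The slot now leans about 15° anticlockwise of the blade axis, at roughly -30° world yaw, so the screw is locked near 1.2 rad. The driver is still straight in the hand, so I go back to the block.

{"op": "step_arm", "data": {
  "commands": [
    [[-10, -16, 0, 0, 0, -0.1], [-21, -34, 0, 0, 0, -0.22], [-32, -52, 0, 0, 0, -0.34], [-43, -70, 0, 0, 0, -0.46], [-54, -88, 0, 0, 0, -0.58], [-65, -106, 0, 0, 0, -0.7], [-76, -124, 0, 0, 0, -0.82], [-85, -137, 0, 0, 0, -0.93]]
  ]
}}

```text
clock: 20.3
eef_pos: [0.4787, 0.1228, 0.2328]
eef_rot: [[0.996, 0.093, -0.001], [0.093, -0.996, -0.001], [-0.001, 0.001, -1.0]]
contact_force: [0.5, 0.4, -0.1]
grip_width: 0.0219
finger_force: 40.0
```

Run:
```python
from h import *
s=ctrl.state();a=cv2.imread('pics/k.png');e=cv2.imread('pics/e.png')
cv2.imwrite('pics/l.png',cv2.resize(cv2.hconcat([e[225:285,280:350],a[225:285,280:350]]),(800,343),interpolation=2))
R=np.array(s['eef_rot']);print(s['eef_pos'],R.round(3),s['joint_positions'])
print('shift mm',1e3*R.T@(np.array([.5161,.2489,.2349])-s['eef_pos']),'turn',-(np.radians(32.9)-np.arctan2(R[1,0],R[0,0])))
```

```text
[0.47871618 0.12281781 0.23276563] [[ 0.996  0.093 -0.001]
 [ 0.093 -0.996 -0.001]
 [-0.001  0.001 -1.   ]] [-1.04412135  0.40012867  0.88584575  1.99509308 -0.38721433  0.92323698
 -1.43538552]
shift mm [  48.90848503 -122.07270657   -2.24469684] turn -0.48138520171355836
```

View pics/l.png

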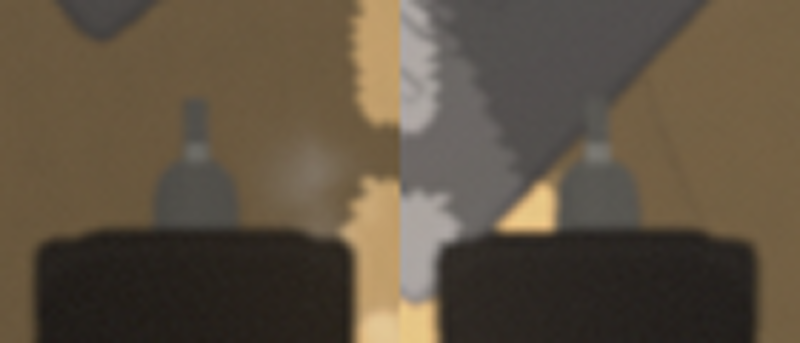

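The blade sits the same in the hand before and after turning, so it did not slip.

{"op": "step_arm", "data": {
  "commands": [
    [[7, -16, 0, 0, 0, -0.1], [15, -38, 0, 0, 0, -0.2], [24, -60, 0, 0, 0, -0.3], [33, -82, 0, 0, 0, -0.4], [42, -103, 0, 0, 0, -0.48], [47, -117, 0, 0, 0, -0.48], [49, -122, 0, 0, 0, -0.48], [49, -122, 0, 0, 0, -0.48]]
  ]
}}

```text
clock: 20.97
eef_pos: [0.5164, 0.2478, 0.2327]
eef_rot: [[0.844, 0.536, -0.001], [0.536, -0.844, -0.001], [-0.001, 0.0, -1.0]]
contact_force: [0.4, -0.5, -1.8]
grip_width: 0.0216
finger_force: 40.0
```

{"op": "step_arm", "data": {
  "commands": [
    [[0, 0, 0, 0, 0, 0], [0, 0, 0, 0, 0, 0], [0, 0, 5, 0, 0, 0], [0, 0, 15, 0, 0, 0], [0, 0, 25, 0, 0, 0], [0, 0, 35, 0, 0, 0], [0, 0, 40, 0, 0, 0], [0, 0, 40, 0, 0, 0]]
  ]
}}

```text
clock: 21.63
eef_pos: [0.5152, 0.2471, 0.1918]
eef_rot: [[0.844, 0.537, -0.002], [0.537, -0.844, -0.002], [-0.003, 0.0, -1.0]]
contact_force: [-0.8, -0.4, -0.9]
grip_width: 0.0217
finger_force: 40.0
```

Run:
```python
from h import *
s=ctrl.state()
R=np.array(s['eef_rot']);print(s['eef_pos'],R.round(3),s['contact_force'])
print('shift mm',1e3*R.T@(np.array([.5161,.2489,.1056])-s['eef_pos']),'turn',-(np.radians(32.9)-np.arctan2(R[1,0],R[0,0])))
```

```text
[0.51519481 0.24708374 0.19179415] [[ 0.844  0.537 -0.002]
 [ 0.537 -0.844 -0.002]
 [-0.003  0.    -1.   ]] [-0.76785361 -0.35675616 -0.88269595]
shift mm [ 1.99646907 -1.05203238 86.18850163] turn -0.007452050387609543
```

{"op": "step_arm", "data": {
  "commands": [
    [[1.5, -1, 0, 0, 0, 0], [1.5, -1, 2, 0, 0, 0], [1.5, -1, 8, 0, 0, 0], [1.5, -1, 15, 0, 0, 0], [1.5, -1, 22, 0, 0, 0], [1.5, -1, 28, 0, 0, 0], [1.5, -1, 30, 0, 0, 0], [1.5, -1, 30, 0, 0, 0]]
  ]
}}

```text
clock: 22.3
eef_pos: [0.5165, 0.2489, 0.1628]
eef_rot: [[0.844, 0.537, -0.001], [0.537, -0.844, -0.001], [-0.001, 0.0, -1.0]]
contact_force: [-0.0, -0.6, -0.7]
grip_width: 0.0221
finger_force: 40.0
```

{"op": "step_arm", "data": {
  "commands": [
    [[0, 0, 5, 0, 0, 0], [0, 0, 12, 0, 0, 0], [0, 0, 20, 0, 0, 0], [0, 0, 30, 0, 0, 0], [0, 0, 40, 0, 0, 0], [0, 0, 47, 0, 0, 0], [0, 0, 51, 0, 0, 0], [0, 0, 51, 0, 0, 0]]
  ]
}}

```text
clock: 22.97
eef_pos: [0.5164, 0.2488, 0.1114]
eef_rot: [[0.844, 0.537, -0.002], [0.537, -0.844, -0.001], [-0.002, 0.0, -1.0]]
contact_force: [0.2, 0.2, -1.3]
grip_width: 0.0213
finger_force: 40.0
```

{"op": "step_arm", "data": {
  "commands": [
    [[0, 0, 1, 0, 0, 0], [0, 0, 2, 0, 0, 0], [0, 0, 3, 0, 0, 0], [0, 0, 4, 0, 0, 0], [0, 0, 5, 0, 0, 0], [0, 0, 5.5, 0, 0, 0], [0, 0, 5.5, 0, 0, 0], [0, 0, 5.5, 0, 0, 0]]
  ]
}}

```text
clock: 23.63
eef_pos: [0.517, 0.2492, 0.1072]
eef_rot: [[0.844, 0.537, 0.0], [0.537, -0.844, 0.0], [0.0, 0.0, -1.0]]
contact_force: [-0.4, 0.1, -1.2]
grip_width: 0.0216
finger_force: 40.0
```

Another 1.6 mm down, then release.

{"op": "step_arm", "data": {
  "commands": [
    [[0, 0, 0.5, 0, 0, 0], [0, 0, 1, 0, 0, 0], [0, 0, 1.3, 0, 0, 0], [0, 0, 1.5, 0, 0, 0], [0, 0, 1.5, 0, 0, 0], [0, 0, 1.5, 0, 0, 0], [0, 0, 1.5, 0, 0, 0], [0, 0, 1.5, 0, 0, 0]]
  ]
}}

```text
clock: 24.3
eef_pos: [0.517, 0.2492, 0.1056]
eef_rot: [[0.844, 0.537, 0.0], [0.537, -0.844, 0.0], [0.0, 0.0, -1.0]]
contact_force: [0.4, -0.4, -1.0]
grip_width: 0.0217
finger_force: 40.0
```

{"op": "step_arm", "data": {
  "commands": [
    [[0, 0, 0, 0, 0, 0], [0, 0, 0, 0, 0, 0], [0, 0, 0, 0, 0, 0], [0, 0, 0, 0, 0, 0], [0, 0, 0, 0, 0, 0], [0, 0, 0, 0, 0, 0], [0, 0, 0, 0, 0, 0], [0, 0, 0, 0, 0, 0]]
  ],
  "hand": 1
}}

```text
clock: 24.97
eef_pos: [0.517, 0.2492, 0.1056]
eef_rot: [[0.844, 0.537, 0.0], [0.537, -0.844, -0.0], [-0.0, 0.0, -1.0]]
contact_force: [0.1, -0.2, -0.3]
grip_width: 0.073
finger_force: 0.0
```

{"op": "step_arm", "data": {
  "commands": [
    [[0, 0, 0, 0, 0, 0], [0, 0, 0, 0, 0, 0], [0, 0, -10, 0, 0, 0], [0, 0, -30, 0, 0, 0], [0, 0, -60, 0, 0, 0], [0, 0, -95, 0, 0, 0], [0, 0, -125, 0, 0, 0], [0, 0, -145, 0, 0, 0]]
  ]
}}

```text
clock: 25.63
eef_pos: [0.5181, 0.2491, 0.2544]
eef_rot: [[0.844, 0.536, 0.003], [0.536, -0.844, 0.002], [0.004, 0.0, -1.0]]
contact_force: [0.5, 1.1, 0.3]
grip_width: 0.0882
finger_force: 0.0
```

Run:
```python
from h import *
s,a=snap('wrist','m.png');_,b=snap('side','n.png')
b=cv2.resize(b[220:380,220:400],(450,400),interpolation=2)
a=cv2.resize(a[100:320,220:412],(349,400))
cv2.imwrite('pics/o.png',cv2.hconcat([a,b])[:,:,::-1]);print(s['clock'],s['eef_pos'],s['grip_width'])
```

```text
25.6333 [0.51806058 0.24910416 0.25440211] 0.08821426148518789
```

View pics/o.png

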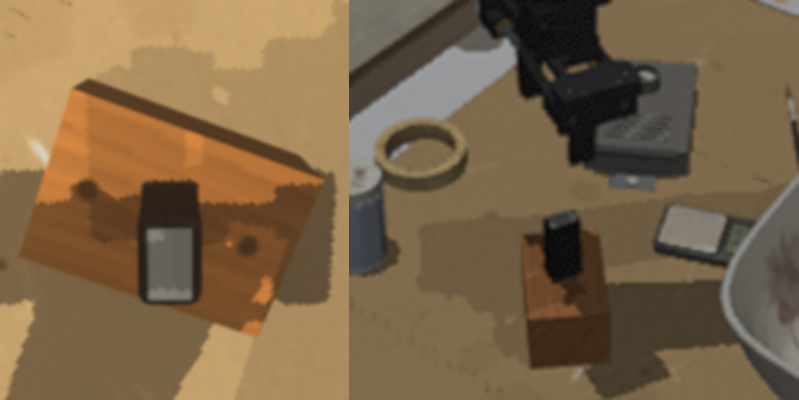

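The screwdriver stands upright with its handle resting on the block, and the gripper is clear of everything.

{"op": "step_arm", "data": {
  "commands": [
    [[0, 0, 0, 0, 0, 0], [0, 0, 0, 0, 0, 0], [0, 0, 0, 0, 0, 0], [0, 0, 0, 0, 0, 0], [0, 0, 0, 0, 0, 0], [0, 0, 0, 0, 0, 0], [0, 0, 0, 0, 0, 0], [0, 0, 0, 0, 0, 0]]
  ]
}}

```text
clock: 26.4
eef_pos: [0.5169, 0.2491, 0.2504]
eef_rot: [[0.844, 0.537, -0.0], [0.537, -0.844, -0.0], [-0.0, 0.0, -1.0]]
contact_force: [-0.1, -0.1, -0.0]
grip_width: 0.0881
finger_force: 0.0
```

```bash
python3 -c "
from bench import hand_in
print(hand_in())"
```

```text
the job is handed in; nothing more can be done
None
```

I handed the job in at about 26 s without seeing a verdict: the slot looked locked near 1.2 rad after let-up, my force readings reached at most 18.2 N, and the screwdriver is back upright, fully down in its hole.

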